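Take the grinding chamber off the sample mill and put it on the balance

ROBOT

A 7-joint arm with a two-finger parallel gripper is mounted at the origin on the work surface. World frame = base frame: x ahead of the robot, y to its left, z up, the work surface at z = 0. Lengths are in m, angles in rad, forces in N, time in s.
With the tool pointing down it reaches from about 0.4 to 0.875 m from the base axis. Payload 6.5 kg.
Tool frame: the origin (TCP) lies midway between the tips of the shut fingers; the grasp point (between the pads) lies 19 mm behind it (r.grasp_offset is the distance from the TCP to the grasp point, in m); z points along the fingers, y is the line along which they close (so a half turn about z gives the same grasp; the last joint's range is limited). The gripper opens to 88 mm and grips with 3 to 60 N. Pads are 18 mm wide; open, the fingers measure 123 mm over their backs; the gripper's body (75 mm by 187 mm) begins 45 mm behind the grasp point.
Start: joints at [1.192, 0.536, -0.004, 1.538, 0.003, 1.067, -0.071], TCP at [0.2, -0.618, 0.239] pointing down, gripper open.
Joint ranges: [-2.7, 2.7], [-0.37, 2.16], [-1.27, 1.26], [0.24, 2.4], [-1.31, 4.45], [0.19, 1.91], [-2.76, 2.76]. Speed limits (rad/s): [2.39, 2.39, 3.14, 3.14, 3.14, 3.14, 3.14].

INTERFACE

Orientations are given as a unit quaternion [x, y, z, w].
In Python, from plant import monitor, vision, hand_in, spotter, r gives the robot as it stands.
- The arm moves only by the shell command python3 -m crank 'ROWS' [FORCE]. ROWS is a JSON list of rows, 1 to 12 of them, each an object with the fields xyz (a list: dx, dy, dz in fractions of the full range, 1 being 0.6 m), turn_vec (a list: a rotation vector rx, ry, rz in fractions of the full range, 1 being 2 pi rad), aperture (the finger opening in m); a field left out counts as zero (the opening has to be given); each row is the pose to reach, as a shift and turn from the pose commanded when the command began, along the tool's axes at that moment; what a row does not reach only later rows make up. A row lasts 1/12 s, in which the tool goes at most 0.0417 m and 0.125 rad, less where a joint would pass 70% of its speed; a pose out of reach is approached as far as the arm can. The fingers move at their own pace and stop on an object; FORCE is the grip in N (left out, the last holds). Time passes only in rows, so rows that do not move let the fingers close. It prints the time, the measured TCP pose, the force, the opening and the grip force at its end. A shift or turn number past 1, either way, is cut back to 1. Input that does not fit is refused with a message, and nothing moves.
- monitor.read_state(): the state, without advancing time (a new reading comes with each control period).
- vision.capture(name): name is "scene" or "top"; returns (picture, depth): 480x640x3 uint8, blue, green, red; 480x640 float32, m along the optical axis (not along the pixel's ray), 0 where there is no reading.
- vision.get_calibration(name): a dict with "fx", "fy", "cx", "cy" (pixels), "cam_to_world" (4x4, takes a point from camera to world coordinates). Camera axes: x right, y down, z forward; pixel columns grow to the right and rows downward; lengths in m; the calibration is good to about 2 mm. A picture is of the moment at which its call begins. get_calibration takes no time and is no camera call.
- hand_in(): hands the job in; it is judged then, once.
Trained networks look in the newest picture that a camera, given by its name, has taken for a name from the list of things; names that differ only in an ending like _2 or _b are one class to them, and where a whole thing is asked for, a point or a joint stands for the part that bears it (a point fixed in the world has none). Each returns a list of dicts, best first, with "conf" (0 to 1); they miss things now and then, are a little off and sometimes report something else, mostly with a low value. They report only what shows in the picture. A call takes as long as a camera call. They do not tell look-alikes from the thing itself.
- spotter.look_for(camera, thing): "box" ([left, top, right, bottom] as shares, 0 to 1, of the picture: columns of its width, rows of its height, round what is visible of it).
- spotter.trace(camera, thing): "mask" (480x640 bool, what is visible of it) and "box" ([left, top, right, bottom] as shares, 0 to 1, of the picture: columns of its width, rows of its height, round what is visible of it).
The state is a dict: "time": time; "joints": joint angles; "dq": joint speeds; "effort": joint torques, N m; "tcp_pos": TCP position; "tool_rot": TCP orientation; "ft_force": force on the tool from outside, world axes, zero at the start; "ft_torque": the same for the moment, N m; "grip_width": finger opening in m; "finger_force": force on a finger pad.
Only numpy, scipy, OpenCV 4.12 (cv2) and the standard library are available. Lean on these libraries where they do the work, as an engineer would, in place of code of your own. Each camera call takes 0.05 s, during which the arm holds its last target. There are 200 camera calls.

TASK

The sample mill has finished its run. Press its release button fully in, turn the grinding chamber gently anticlockwise (seen from above), at most a quarter turn, until you feel its stop, ease off a touch and lift it straight up off the mill, never forcing the bayonet. Set it down softly, upright, in the middle of the balance pan and let go, leaving the spare chamber, the bottle, the tip box and the brush where they are.

Things in the scene. Friction and masses are not known exactly. Their poses are not given: they have to be found in the camera images.
- mill: Sample mill, fixed: light grey box 220 mm long (x), 120 wide, flat deck 95 high, small display on its front (-x) face. Origin on the bench under its middle, x from front to back, z up. On the deck a steel bayonet ring 90 mm across and 13 mm high, with 3 inward claws (4 mm thick) and 3 slots between them; in front of it the release button.
- mount_axis (a point): Point on the bayonet ring's axis at deck height, axes as the mill's. The ring is clamped on at an arbitrary angle: the anticlockwise turn (+z) that takes the chamber's lugs into the slots and against the stop is 52 to 88 degrees, different each time, not in the state; feel it: the torque jumps within 0.02 rad. The lugs are clear for lifting from about 4 degrees short of the stop.
- button_top (a point): Middle of the top face of the release button, moving with it: black, 20 mm across, in a low grey bezel 4 mm high. As built 12 mm above the deck, 95 mm in front (-x of the mill) of the ring's axis. Pressed straight down.
- button (a joint): Travel of the release button: 0 out, 0.006 m fully in. Takes about 4 N against friction, then bottoms hard, and stays in by itself until a chamber is next fitted. While it is out, its lock pin blocks the chamber from turning.
- chamber: Grinding chamber on the mill, the one to take: 74 mm high, 0.18 to 0.29 kg. White hexagonal cap, 54 mm across flats, from 44 to 74 mm up, one pair of flats square to its x, the others 60 degrees round; clear body 50 mm across; grey foot 56 across with 3 lugs 5 mm thick reaching 37 mm from the axis. Origin: middle of the underside, 4 mm above the deck when locked, x then along the mill's x.
- chamber_cap (a point): Middle of the cap's top face. A sprung seal lifts the chamber against the claws with 14 N, so it drags in turning (0.3 to 0.5 N m) and pops up 1.5 mm in the slots. Pressed on the stop, friction holds it down: turn back 2 degrees before lifting. Clear of the ring 9 mm up. Contact with the mill sums to about 26 N at rest; over 45 N (stop, side load, pull on the claws) is forcing it.
- balance: Top-pan balance, fixed: light grey box 230 mm long (x), 190 wide, 54 high, with a black display strip along its front (-x) edge and a round steel pan. Origin on the bench under the box's middle, z up. Delicate: over 20 N on it is too much.
- pan (a point): Middle of the upper face of the balance pan, a flat steel disc 120 mm across, 66 mm above the bench, rigid.
- spare: Bystander: a loose spare chamber of the same shape, standing on the bench between mill and balance. Origin: middle of its underside. To be left alone.
- gel_bottle: Bystander: loose capped bottle, 64 mm across, 150 mm high, standing between mill and balance towards the far side. Origin: middle of its underside. To be left alone.
- tip_box: Bystander: loose blue pipette-tip box, 85 x 120 x 70 mm high, at the robot's left. Origin: middle of its underside. To be left alone.
- brush: Bystander: loose flat brush 160 mm long, wooden handle, lying on the bench at the robot's right. Origin: middle of its underside. To be left alone.
There are look-alikes about, which are no part of the job. Leave any pink look-alike of the chamber alone.

How it is judged:
By the outcome, as a careful person would: the job done as asked, in the order asked, and still so for the second after the job is handed in, with the robot touching nothing.
It also fails if it takes over 72 s, if anything falls off the work surface, if the arm or the gripper's body presses on something with over 40 N, if the wrist force passes 120 N, or if a joint passes its speed limit or range.

## Working session

There is one attempt and no reset: what is moved stays moved. The work goes in short steps, Python scripts to look and compute and a shell command to move; the robot and the scene stay as the last step left them, time stands still between calls to the robot, and variables do not carry over. Pictures are saved under pics/ and viewed, at most 10 in all, crops included, and the job is handed in when it is done.

```bash
ls; mkdir -p pics
cat > h.py <<'E'
import numpy as np, cv2
from plant import monitor, vision, spotter, r
def pts(cam,depth):
    c=vision.get_calibration(cam); v,u=np.mgrid[0:480,0:640]
    P=np.stack([(u-c["cx"])/c["fx"]*depth,(v-c["cy"])/c["fy"]*depth,depth],-1)
    T=np.array(c["cam_to_world"]); W=P@T[:3,:3].T+T[:3,3]; W[depth<=0]=np.nan
    return W
E
python3 - <<'E'
from h import *
ims=[]
for c in ("scene","top"):
    im,d=vision.capture(c); cv2.imwrite(f"pics/{c}0.png",im); np.save(f"{c}0.npy",d)
    W=pts(c,d)
    print(c,np.round(np.array(vision.get_calibration(c)["cam_to_world"])[:3,3],3))
    for t in ("mill","chamber","button_top","balance","pan","spare","gel_bottle","tip_box","brush"):
        for o in spotter.trace(c,t)[:3]:
            m=o["mask"]; w=W[m]; b=np.array(o["box"])*[640,480,640,480]
            print(t,round(o["conf"],2),b.round(),"med",np.nanmedian(w,0).round(3),"zmax",np.nanpercentile(w[:,2],98).round(3))
s=monitor.read_state();print(s)
E
```

```text
pics
scene [0.998 0.783 1.16 ]
mill 0.87 [246. 174. 324. 241.] med [ 0.574 -0.201  0.092] zmax 0.109
chamber 0.89 [267. 180. 288. 206.] med [ 0.598 -0.224  0.159] zmax 0.177
chamber 0.73 [322. 169. 340. 197.] med [ 0.38  -0.271  0.06 ] zmax 0.078
chamber 0.66 [220. 178. 245. 209.] med [ 0.679 -0.395  0.058] zmax 0.078
pan 0.86 [304. 282. 418. 381.] med [0.601 0.246 0.055] zmax 0.069
spare 0.92 [351. 230. 373. 261.] med [0.443 0.006 0.063] zmax 0.078
gel_bottle 0.84 [278. 256. 303. 299.] med [0.683 0.025 0.089] zmax 0.151
tip_box 0.92 [409. 355. 470. 422.] med [0.532 0.466 0.068] zmax 0.074
brush 0.63 [255. 161. 301. 186.] med [ 0.481 -0.439  0.017] zmax 0.024
top [ 0.375 -0.015  1.393]
mill 0.8 [384. 204. 449. 301.] med [ 0.543 -0.234  0.095] zmax 0.111
chamber 0.9 [343. 252. 366. 275.] med [ 0.525 -0.091  0.074] zmax 0.08
chamber 0.89 [405. 221. 440. 250.] med [ 0.589 -0.235  0.172] zmax 0.178
chamber 0.87 [417. 316. 450. 342.] med [ 0.372 -0.278  0.073] zmax 0.079
button_top 0.43 [420. 270. 430. 276.] med [ 0.499 -0.251  0.107] zmax 0.113
button_top 0.23 [485. 248. 506. 313.] med [
[... 491 characters left out ...]
6,  0.53642444, -0.00440953,  1.53789304,  0.00259958,
        1.06726722, -0.0711697 ]), 'dq': array([-1.37487128e-03, -1.64715930e-04, -5.04580418e-04,  9.91947918e-05,
        2.00621910e-04, -7.15477593e-04,  4.28511268e-04]), 'effort': array([ 5.34442479e-04, -5.70908725e+01,  9.90465134e-01, -2.51925105e+01,
       -5.63324837e-02,  1.09061753e-02,  3.10118105e-05]), 'tcp_pos': array([ 0.20002264, -0.61846273,  0.23870266]), 'tool_rot': array([ 9.87789370e-01,  1.55795253e-01, -9.85880826e-06,  9.27397656e-06]), 'ft_force': array([-0.93778983,  1.14813135,  0.04864484]), 'ft_torque': array([ 0.06387244,  0.02345366, -0.00763013]), 'finger_force': 0.0, 'grip_width': 0.08823159829357273}
```

View pics/scene0.png

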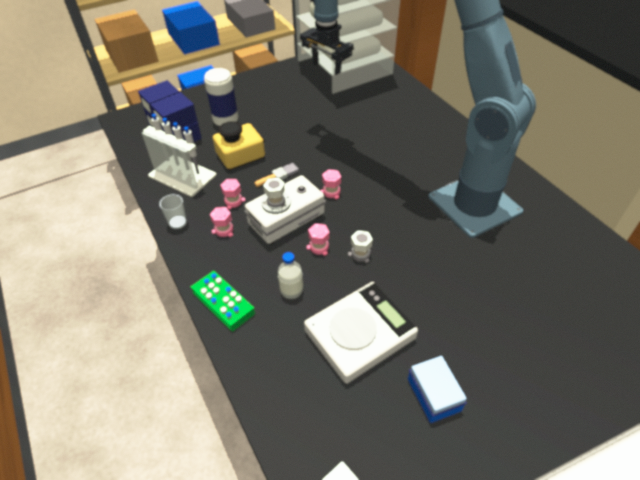

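View pics/top0.png

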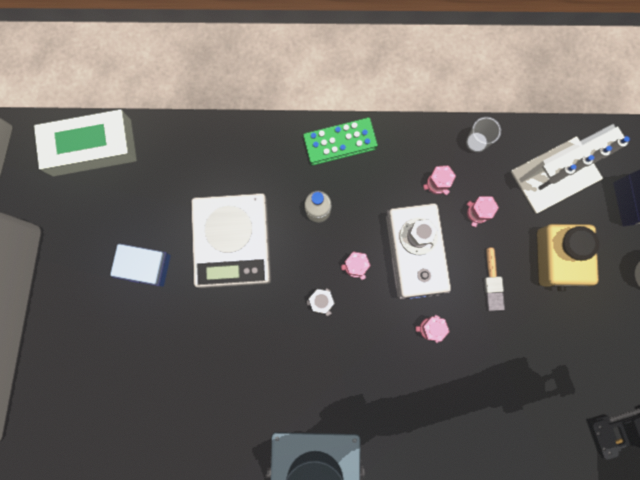

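```bash
cat > m.py <<'E'
from h import *
from scipy.spatial.transform import Rotation as R
def fit(xy,nm):
    (c,s,a)=cv2.minAreaRect((xy*1000).astype(np.float32)); print("  ",nm,"rect c",np.round(c,1),"size",np.round(s,1),"ang",round(a,2),"n",len(xy))
for c in ("top","scene"):
    im=cv2.imread(f"pics/{c}0.png"); W=pts(c,np.load(f"{c}0.npy")); x,y,z=W[...,0],W[...,1],W[...,2]
    hsv=cv2.cvtColor(im,cv2.COLOR_BGR2HSV)
    def box(x0,x1,y0,y1,z0,z1): return (x>x0)&(x<x1)&(y>y0)&(y<y1)&(z>z0)&(z<z1)
    print(c)
    for nm,m in (("deck",box(.4,.72,-.34,-.14,.088,.102)),("cap",box(.5,.68,-.3,-.16,.165,.185)),("ring",box(.5,.68,-.3,-.16,.104,.116)),("btn",box(.46,.53,-.29,-.2,.098,.116)&(hsv[...,2]<90)),("balbox",box(.4,.75,.08,.4,.047,.06)),("pan",box(.5,.75,.12,.33,.0615,.075)),("spare",box(.38,.5,-.06,.06,.065,.085))):
        w=W[m]
        if len(w)<5: print("  ",nm,len(w)); continue
        fit(w[:,:2],nm); print("      mean",w.mean(0).round(4),"bbox mid",((w.min(0)+w.max(0))/2).round(4))
im=cv2.imread("pics/top0.png"); a=cv2.resize(im[195:305,375:465],None,fx=5,fy=5,interpolation=cv2.INTER_CUBIC)
im=cv2.imread("pics/scene0.png"); b=cv2.resize(im[165:245,240:330],None,fx=3.8,fy=3.8,interpolation=cv2.INTER_CUBIC)
o=np.zeros((550,a.shape[1]+b.shape[1],3),np.uint8); o[:a.shape[0],:a.shape[1]]=a; o[:b.shape[0],a.shape[1]:]=b; cv2.imwrite("pics/crop1.png",o); print(o.shape)
s=monitor.read_state(); print(R.from_quat(s["tool_rot"]).as_matrix().round(4))
E
python3 m.py
```

```text
top
   deck rect c [ 562.2 -242.6] size [219.6 120. ] ang 8.06 n 3180
      mean [ 0.55   -0.2424  0.0947] bbox mid [ 0.5622 -0.2422  0.095 ]
   cap rect c [ 593.2 -238.5] size [53.9 60.2] ang 67.73 n 485
      mean [ 0.5923 -0.2381  0.1729] bbox mid [ 0.5933 -0.2384  0.1722]
   ring rect c [ 573.3 -249.3] size [134.5  87.7] ang 32.25 n 460
      mean [ 0.5817 -0.2302  0.1085] bbox mid [ 0.5689 -0.2386  0.11  ]
   btn 0
   balbox rect c [581.8 269.8] size [229.7 271.9] ang 4.75 n 4636
      mean [0.5746 0.228  0.0546] bbox mid [0.5851 0.2638 0.0535]
   pan rect c [591.3 226.7] size [191.4 161.4] ang 9.62 n 1749
      mean [0.6076 0.2311 0.0665] bbox mid [0.5983 0.2293 0.0681]
   spare rect c [433.8  -5.5] size [53.6 58.6] ang 46.14 n 423
      mean [ 0.4335 -0.0057  0.0748] bbox mid [ 0.4343 -0.006   0.0754]
scene
   deck rect c [ 562.6 -241.8] size [220.7 125.1] ang 8.08 n 1406
      mean [ 0.5614 -0.2314  0.0947] bbox mid [ 0.5633 -0.2429  0.095 ]
   cap rect c [ 593.8 -237.6] size [55.6 58.6] ang 6.16 n 238
      mean [ 0.5946 -0.2361  0.1728] bbox mid [ 0.5942 -0.2373  0.172 ]
   ring rect c [ 571.7 -230.7] size [ 82.8 135.2] ang 79.57 n 275
      mean [ 0.5946 -0.227   0.1085] bbox mid [ 0.5698 -0.2367  0.11  ]
   btn 4
   balbox rect c [585.3 267. ] size [229.6 267.4] ang 4.42 n 4064
      mean [0.5867 0.2385 0.0541] bbox mid [0.5885 0.2618 0.0535]
   pan rect c [584.6 221.8] size [175.8 133.1] ang 3.72 n 1514
      mean [0.6117 0.2316 0.0659] bbox mid [0.586  0.2208 0.0667]
   spare rect c [435.   -6.6] size [58.5 61.2] ang 48.02 n 262
      mean [ 0.4366 -0.004   0.0733] bbox mid [ 0.4348 -0.005   0.0731]
(550, 792, 3)
[[ 0.9515  0.3078 -0.    ]
 [ 0.3078 -0.9515 -0.    ]
 [-0.      0.     -1.    ]]
```

View pics/crop1.png

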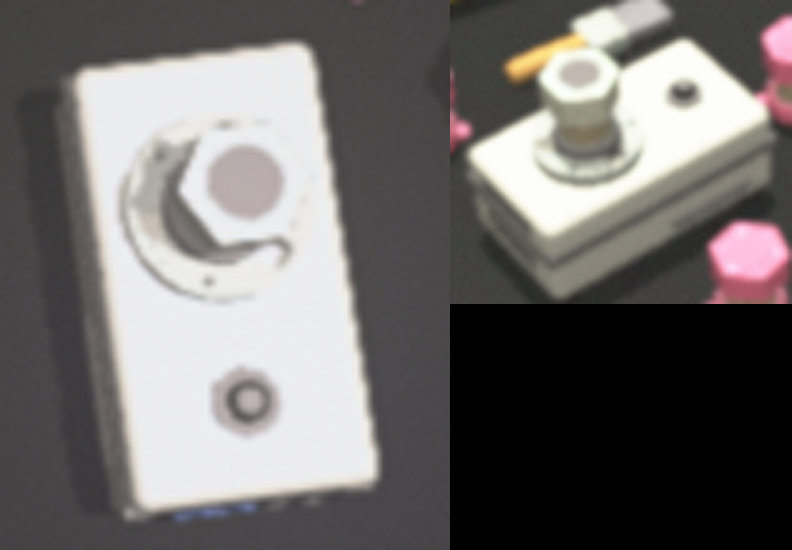

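The chamber candidates in the top picture are the white one on the mill (422,233), the white spare on the bench (321,301), and the pink ones (440,180), (483,210), (356,265) and (433,328). The crop confirms that the white one in the mill's ring is the target: its cap top is at z 0.173, as built. The button in front of it is at (425,275). First I move above the button with the fingers shut and tool x along the mill.

Units first: shifts go in shares of 0.6 m and turns go in shares of 2 pi rad. So 0.3978 m is 0.663, 0.385 m is 0.6417, 0.172 rad is 0.0274.

```bash
python3 -m crank '[{"xyz":[0.0583,-0.0383,0],"turn_vec":[0,0,0.0024],"aperture":0},{"xyz":[0.1167,-0.075,0],"turn_vec":[0,0,0.0048],"aperture":0},{"xyz":[0.175,-0.1133,0],"turn_vec":[0,0,0.0072],"aperture":0},{"xyz":[0.2333,-0.15,0],"turn_vec":[0,0,0.0095],"aperture":0},{"xyz":[0.2917,-0.1883,0],"turn_vec":[0,0,0.0119],"aperture":0},{"xyz":[0.35,-0.2267,0],"turn_vec":[0,0,0.0143],"aperture":0},{"xyz":[0.4083,-0.2633,0],"turn_vec":[0,0,0.0167],"aperture":0},{"xyz":[0.4667,-0.3017,0],"turn_vec":[0,0,0.0191],"aperture":0},{"xyz":[0.525,-0.3383,0],"turn_vec":[0,0,0.0215],"aperture":0},{"xyz":[0.5833,-0.3767,0],"turn_vec":[0,0,0.0239],"aperture":0},{"xyz":[0.6417,-0.415,0],"turn_vec":[0,0,0.0274],"aperture":0},{"xyz":[0.663,-0.4283,0],"turn_vec":[0,0,0.0274],"aperture":0}]' 20
cat > p.py <<'E'
from h import *
from scipy.optimize import least_squares
for c in ("top","scene"):
    W=pts(c,np.load(f"{c}0.npy")); x,y,z=W[...,0],W[...,1],W[...,2]
    m=(x>.44)&(x<.74)&(y>.1)&(y<.36)&(z>.048)&(z<.06); w=W[m]
    (cc,s,a)=cv2.minAreaRect((w[:,:2]*1000).astype(np.float32)); print(c,"box",np.round(cc,1),np.round(s,1),round(a,2))
    m=((x-.607)**2+(y-.231)**2<.075**2)&(z>.0605)&(z<.073)
    m=cv2.morphologyEx(m.astype(np.uint8),cv2.MORPH_OPEN,np.ones((3,3)))>0
    w=W[m]; print("pan",(cv2.minEnclosingCircle((w[:,:2]*1000).astype(np.float32))),w.mean(0).round(4),"area r",len(w))
E
python3 p.py
```

```text
time: 2.0
tcp_pos: [0.5035, -0.2449, 0.2391]
tool_rot: [0.997, 0.074, 0.001, -0.001]
ft_force: [0.9, 0.1, 0.1]
grip_width: 0.0105
finger_force: 0.0
top box [585. 229.] [229.6 190. ] 4.82
pan ((610.452880859375, 231.30368041992188), 60.21583938598633) [0.6102 0.231  0.0665] area r 1662
scene box [588.2 229. ] [229.6 191.1] 4.44
pan ((611.6497802734375, 228.9939727783203), 61.788692474365234) [0.6129 0.2316 0.0658] area r 1517
```

In the tool's units: 0.118 m is 0.1967, 0.11 m is 0.1833.

```bash
python3 -m crank '[{"xyz":[0,0,0.05],"aperture":0},{"xyz":[0,0,0.1167],"aperture":0},{"xyz":[0,0,0.1833],"aperture":0},{"xyz":[0,0,0.1967],"aperture":0},{"xyz":[0,0,0.1967],"aperture":0},{"xyz":[0,0,0.1967],"aperture":0}]' 20; python3 -c "
from h import *
from scipy.spatial.transform import Rotation as R
s=monitor.read_state();print(s['tcp_pos'].round(4),np.degrees(R.from_quat(s['tool_rot']).as_matrix()[:2,0]@[0,1]),s['grip_width'])"
```

```text
time: 2.5
tcp_pos: [0.5001, -0.2519, 0.1219]
tool_rot: [0.998, 0.07, 0.0, 0.0]
ft_force: [-0.3, 0.2, -0.2]
grip_width: 0.0004
finger_force: 0.0
[ 0.5001 -0.2519  0.1219] 8.029223956133368 0.0003908461542370912
```

In the tool's units: 0.02 m is 0.0333, 0.015 m is 0.025.

```bash
python3 -m crank '[{"xyz":[0,0,0.0133],"aperture":0},{"xyz":[0,0,0.0217],"aperture":0},{"xyz":[0,0,0.025],"aperture":0},{"xyz":[0,0,0.0267],"aperture":0},{"xyz":[0,0,0.0283],"aperture":0},{"xyz":[0,0,0.03],"aperture":0},{"xyz":[0,0,0.0317],"aperture":0},{"xyz":[0,0,0.0325],"aperture":0},{"xyz":[0,0,0.0333],"aperture":0},{"xyz":[0,0,0.0333],"aperture":0}]' 20
```

```text
time: 3.33
tcp_pos: [0.5002, -0.252, 0.1014]
tool_rot: [0.998, 0.07, 0.001, 0.0]
ft_force: [1.4, -1.0, 7.2]
grip_width: 0.0002
finger_force: 3.4
```

In the tool's units: 0.001 m is 0.0017, 0.0005 m is 0.0008.

```bash
python3 -m crank '[{"xyz":[0,0,0.0008],"aperture":0},{"xyz":[0,0,0.0017],"aperture":0},{"xyz":[0,0,0.0017],"aperture":0}]' 20
```

```text
time: 3.58
tcp_pos: [0.5003, -0.2519, 0.1012]
tool_rot: [0.998, 0.07, 0.001, 0.001]
ft_force: [-1.5, -0.5, 15.0]
grip_width: 0.0006
finger_force: 7.7
```

In the tool's units: 0.0006 m is 0.001.

```bash
python3 -m crank '[{"xyz":[0,0,0.001],"aperture":0},{"xyz":[0,0,0.001],"aperture":0}]' 20
```

```text
time: 3.75
tcp_pos: [0.5003, -0.252, 0.1011]
tool_rot: [0.998, 0.07, 0.001, 0.001]
ft_force: [-3.0, 1.1, 21.2]
grip_width: 0.0008
finger_force: 10.3
```

In the tool's units: -0.115 m is -0.1917, 0.0943 m is 0.1572, -0.5236 rad is -0.0833.

```bash
python3 -m crank '[{"xyz":[0,0,-0.0333],"aperture":0},{"xyz":[0,0,-0.1],"aperture":0},{"xyz":[0,0,-0.1667],"aperture":0.088},{"xyz":[0,0,-0.1917],"aperture":0.088},{"xyz":[0.05,-0.0003,-0.1917],"turn_vec":[0,0,-0.0175],"aperture":0.088},{"xyz":[0.1,-0.0007,-0.1917],"turn_vec":[0,0,-0.035],"aperture":0.088},{"xyz":[0.1417,-0.0008,-0.1917],"turn_vec":[0,0,-0.0525],"aperture":0.088},{"xyz":[0.1572,-0.001,-0.1917],"turn_vec":[0,0,-0.0684],"aperture":0.088},{"xyz":[0.1572,-0.001,-0.1917],"turn_vec":[0,0,-0.0833],"aperture":0.088},{"xyz":[0.1572,-0.001,-0.1917],"turn_vec":[0,0,-0.0833],"aperture":0.088},{"xyz":[0.1572,-0.001,-0.1917],"turn_vec":[0,0,-0.0833],"aperture":0.088},{"xyz":[0.1572,-0.001,-0.1917],"turn_vec":[0,0,-0.0833],"aperture":0.088}]' 20
cat > st.py <<'E'
from h import *
from scipy.spatial.transform import Rotation as R
s=monitor.read_state();M=R.from_quat(s['tool_rot']).as_matrix()
print(s['tcp_pos'].round(4),"yaw",np.degrees(np.arctan2(M[1,0],M[0,0])).round(2),"tiltz",M[:2,2].round(4),"w",round(s['grip_width'],4),"f",s['ft_force'].round(1),"t",s['ft_torque'].round(3),"ff",round(s['finger_force'],1),"q7",s['joints'][6].round(2))
E
python3 st.py
```

```text
time: 4.75
tcp_pos: [0.5917, -0.2378, 0.2136]
tool_rot: [0.946, 0.325, -0.001, -0.0]
ft_force: [0.5, -0.3, 1.3]
grip_width: 0.0652
finger_force: 0.0
[ 0.5917 -0.2378  0.2136] yaw 37.89 tiltz [-0.0017  0.0003] w 0.0652 f [ 0.5 -0.3  1.3] t [-0.041 -0.011 -0.046] ff 0.0 q7 -0.71
```

```bash
python3 -m crank '[{"aperture":0.088},{"aperture":0.088},{"aperture":0.088},{"aperture":0.088}]' 20;python3 st.py
```

```text
time: 5.08
tcp_pos: [0.5926, -0.2377, 0.2142]
tool_rot: [0.945, 0.326, -0.0, 0.0]
ft_force: [0.5, 0.0, 0.2]
grip_width: 0.0875
finger_force: 0.0
[ 0.5926 -0.2377  0.2142] yaw 38.04 tiltz [ 0.     -0.0001] w 0.0875 f [0.5 0.  0.2] t [-0.019  0.027 -0.026] ff 0.0 q7 -0.71
```

In the tool's units: 0.075 m is 0.125, 0.0008 m is 0.0013.

```bash
python3 -m crank '[{"xyz":[0.0008,0.0013,0.05],"aperture":0.088},{"xyz":[0.0008,0.0013,0.0917],"aperture":0.088},{"xyz":[0.0008,0.0013,0.1167],"aperture":0.088},{"xyz":[0.0008,0.0013,0.125],"aperture":0.088},{"xyz":[0.0008,0.0013,0.125],"aperture":0.07},{"xyz":[0.0008,0.0013,0.125],"aperture":0.06},{"xyz":[0.0008,0.0013,0.125],"aperture":0.05},{"xyz":[0.0008,0.0013,0.125],"aperture":0.05},{"xyz":[0.0008,0.0013,0.125],"aperture":0.05}]' 6;python3 st.py
```

```text
time: 5.83
tcp_pos: [0.5946, -0.2386, 0.1404]
tool_rot: [0.945, 0.326, 0.001, 0.001]
ft_force: [5.5, -7.5, -2.1]
grip_width: 0.0566
finger_force: 4.4
[ 0.5946 -0.2386  0.1404] yaw 38.07 tiltz [ 0.0026 -0.0014] w 0.0566 f [ 5.5 -7.5 -2.1] t [-1.6   -0.947  0.042] ff 4.4 q7 -0.73
```

```bash
python3 -m crank '[{"aperture":0.04},{"aperture":0.04},{"aperture":0.04},{"aperture":0.04}]' 6;python3 st.py
```

```text
time: 6.17
tcp_pos: [0.5953, -0.2398, 0.1404]
tool_rot: [0.945, 0.326, 0.002, 0.002]
ft_force: [4.0, -3.6, -1.0]
grip_width: 0.0544
finger_force: 6.0
[ 0.5953 -0.2398  0.1404] yaw 38.03 tiltz [ 0.0044 -0.0028] w 0.0544 f [ 4.  -3.6 -1. ] t [-0.721 -0.675  0.051] ff 6.0 q7 -0.73
```

In the tool's units: 0.002 m is 0.0033, 0.001 m is 0.0017.

```bash
python3 -m crank '[{"xyz":[0,0.0017,0],"aperture":0.04},{"xyz":[0,0.0033,0],"aperture":0.04},{"xyz":[0,0.0033,0],"aperture":0.04},{"xyz":[0,0.0033,0],"aperture":0.04}]' 6;python3 st.py
```

```text
time: 6.5
tcp_pos: [0.5957, -0.24, 0.1403]
tool_rot: [0.945, 0.326, 0.001, 0.001]
ft_force: [0.0, -0.4, 5.1]
grip_width: 0.0539
finger_force: 6.0
[ 0.5957 -0.24    0.1403] yaw 38.06 tiltz [ 0.0019 -0.0009] w 0.0539 f [ 0.  -0.4  5.1] t [-0.253 -0.092  0.048] ff 6.0 q7 -0.73
```

In the tool's units: 0.0005 m is 0.0008, -0.05 rad is -0.008.

```bash
python3 -m crank '[{"xyz":[0,0.0008,0],"aperture":0.04},{"xyz":[0,0.0008,0],"aperture":0.04},{"xyz":[0,0.0008,0],"turn_vec":[0,0,-0.0032],"aperture":0.04},{"xyz":[0,0.0008,0],"turn_vec":[0,0,-0.008],"aperture":0.04},{"xyz":[0,0.0008,0],"turn_vec":[0,0,-0.0143],"aperture":0.04},{"xyz":[0,0.0008,0],"turn_vec":[0,0,-0.0207],"aperture":0.04},{"xyz":[0,0.0008,0],"turn_vec":[0,0,-0.0271],"aperture":0.04},{"xyz":[0,0.0008,0],"turn_vec":[0,0,-0.0318],"aperture":0.04}]' 40;python3 st.py
```

```text
time: 7.17
tcp_pos: [0.5957, -0.2398, 0.1403]
tool_rot: [0.908, 0.42, 0.001, 0.0]
ft_force: [-0.0, 0.5, 6.3]
grip_width: 0.0537
finger_force: 40.0
[ 0.5957 -0.2398  0.1403] yaw 49.62 tiltz [0.0012 0.    ] w 0.0537 f [-0.   0.5  6.3] t [-0.01   0.105 -0.31 ] ff 40.0 q7 -0.55
```

In the tool's units: -0.0004 m is -0.0007, -0.56 rad is -0.0891.

```bash
python3 -m crank '[{"xyz":[0,0,-0.0007],"turn_vec":[0,0,-0.008],"aperture":0.04},{"xyz":[0,0,-0.0007],"turn_vec":[0,0,-0.0159],"aperture":0.04},{"xyz":[0,0,-0.0007],"turn_vec":[0,0,-0.0239],"aperture":0.04},{"xyz":[0,0,-0.0007],"turn_vec":[0,0,-0.0318],"aperture":0.04},{"xyz":[0,0,-0.0007],"turn_vec":[0,0,-0.0398],"aperture":0.04},{"xyz":[0,0,-0.0007],"turn_vec":[0,0,-0.0477],"aperture":0.04},{"xyz":[0,0,-0.0007],"turn_vec":[0,0,-0.0557],"aperture":0.04},{"xyz":[0,0,-0.0007],"turn_vec":[0,0,-0.0637],"aperture":0.04},{"xyz":[0,0,-0.0007],"turn_vec":[0,0,-0.0716],"aperture":0.04},{"xyz":[0,0,-0.0007],"turn_vec":[0,0,-0.0796],"aperture":0.04},{"xyz":[0,0,-0.0007],"turn_vec":[0,0,-0.0859],"aperture":0.04},{"xyz":[0,0,-0.0007],"turn_vec":[0,0,-0.0891],"aperture":0.04}]' 40;python3 st.py
```

```text
time: 8.17
tcp_pos: [0.5955, -0.2394, 0.1403]
tool_rot: [0.756, 0.654, 0.0, -0.0]
ft_force: [-2.1, 1.4, 4.6]
grip_width: 0.0537
finger_force: 40.0
[ 0.5955 -0.2394  0.1403] yaw 81.71 tiltz [0.0006 0.0006] w 0.0537 f [-2.1  1.4  4.6] t [ 0.193  0.027 -0.302] ff 40.0 q7 -0.07
```

```bash
cat > ck.py <<'E'
import sys
exec(open("st.py").read())
sys.exit(abs(s['ft_torque'][2])>0.41)
E
python3 -m crank '[{"turn_vec":[0,0,-0.0048],"aperture":0.04},{"turn_vec":[0,0,-0.0095],"aperture":0.04},{"turn_vec":[0,0,-0.0143],"aperture":0.04},{"turn_vec":[0,0,-0.0175],"aperture":0.04},{"turn_vec":[0,0,-0.0191],"aperture":0.04}]' 40 >/dev/null; python3 ck.py &&
python3 -m crank '[{"turn_vec":[0,0,-0.0016],"aperture":0.04},{"turn_vec":[0,0,-0.0032],"aperture":0.04}]' 40 >/dev/null; python3 ck.py &&
python3 -m crank '[{"turn_vec":[0,0,-0.0016],"aperture":0.04},{"turn_vec":[0,0,-0.0032],"aperture":0.04}]' 40 >/dev/null; python3 ck.py &&
python3 -m crank '[{"turn_vec":[0,0,-0.0016],"aperture":0.04},{"turn_vec":[0,0,-0.0032],"aperture":0.04}]' 40 >/dev/null && python3 ck.py
```

```text
[ 0.5955 -0.2396  0.1404] yaw 88.52 tiltz [0.0006 0.0003] w 0.0537 f [-1.  -0.3  5.8] t [ 0.059  0.018 -0.259] ff 40.0 q7 0.03
[ 0.5955 -0.2396  0.1404] yaw 88.52 tiltz [0.0006 0.0003] w 0.0537 f [-1.  -0.3  5.8] t [ 0.059  0.018 -0.259] ff 40.0 q7 0.03
[ 0.5955 -0.2396  0.1404] yaw 88.52 tiltz [0.0006 0.0003] w 0.0537 f [-1.  -0.3  5.8] t [ 0.059  0.018 -0.259] ff 40.0 q7 0.03False
False
False
```

In the tool's units: -0.02 rad is -0.0032.

```bash
sed -i 's/sys.exit(\(.*\))$/sys.exit(int(\1))/' ck.py
python3 -m crank '[{"turn_vec":[0,0,-0.0016],"aperture":0.04},{"turn_vec":[0,0,-0.0032],"aperture":0.04},{"turn_vec":[0,0,-0.0032],"aperture":0.04}]' 40 >/dev/null && python3 ck.py &&
python3 -m crank '[{"turn_vec":[0,0,-0.0016],"aperture":0.04},{"turn_vec":[0,0,-0.0032],"aperture":0.04},{"turn_vec":[0,0,-0.0032],"aperture":0.04}]' 40 >/dev/null && python3 ck.py &&
python3 -m crank '[{"turn_vec":[0,0,-0.0016],"aperture":0.04},{"turn_vec":[0,0,-0.0032],"aperture":0.04},{"turn_vec":[0,0,-0.0032],"aperture":0.04}]' 40 >/dev/null && python3 ck.py &&
python3 -m crank '[{"turn_vec":[0,0,-0.0016],"aperture":0.04},{"turn_vec":[0,0,-0.0032],"aperture":0.04},{"turn_vec":[0,0,-0.0032],"aperture":0.04}]' 40 >/dev/null && python3 ck.py
```

```text
[ 0.5955 -0.2396  0.1404] yaw 89.64 tiltz [0.0006 0.0003] w 0.0537 f [-0.1  0.2  6.8] t [ 0.04   0.091 -0.184] ff 40.0 q7 0.05
[ 0.5955 -0.2397  0.1404] yaw 90.79 tiltz [0.0006 0.0002] w 0.0539 f [-0.1  0.7  6.3] t [ 0.038  0.012 -0.126] ff 40.0 q7 0.06
[ 0.5955 -0.2397  0.1404] yaw 91.94 tiltz [0.0006 0.0001] w 0.0536 f [-0.3  0.5  5.4] t [ 0.005  0.051 -0.128] ff 40.0 q7 0.08
[ 0.5956 -0.2397  0.1405] yaw 93.08 tiltz [ 0.0008 -0.    ] w 0.0537 f [-0.2  0.1  6.3] t [ 0.068  0.051 -0.172] ff 40.0 q7 0.1
```

In the tool's units: -0.02 rad is -0.0032.

```bash
python3 -m crank '[{"turn_vec":[0,0,-0.0016],"aperture":0.04},{"turn_vec":[0,0,-0.0032],"aperture":0.04},{"turn_vec":[0,0,-0.0032],"aperture":0.04}]' 40 >/dev/null && python3 ck.py &&
python3 -m crank '[{"turn_vec":[0,0,-0.0016],"aperture":0.04},{"turn_vec":[0,0,-0.0032],"aperture":0.04},{"turn_vec":[0,0,-0.0032],"aperture":0.04}]' 40 >/dev/null && python3 ck.py &&
python3 -m crank '[{"turn_vec":[0,0,-0.0016],"aperture":0.04},{"turn_vec":[0,0,-0.0032],"aperture":0.04},{"turn_vec":[0,0,-0.0032],"aperture":0.04}]' 40 >/dev/null && python3 ck.py &&
python3 -m crank '[{"turn_vec":[0,0,-0.0016],"aperture":0.04},{"turn_vec":[0,0,-0.0032],"aperture":0.04},{"turn_vec":[0,0,-0.0032],"aperture":0.04}]' 40 >/dev/null && python3 ck.py &&
python3 -m crank '[{"turn_vec":[0,0,-0.0016],"aperture":0.04},{"turn_vec":[0,0,-0.0032],"aperture":0.04},{"turn_vec":[0,0,-0.0032],"aperture":0.04}]' 40 >/dev/null && python3 ck.py &&
python3 -m crank '[{"turn_vec":[0,0,-0.0016],"aperture":0.04},{"turn_vec":[0,0,-0.0032],"aperture":0.04},{"turn_vec":[0,0,-0.0032],"aperture":0.04}]' 40 >/dev/null && python3 ck.py
```

```text
[ 0.5956 -0.2397  0.1406] yaw 94.23 tiltz [0.001 0.   ] w 0.0536 f [-0.6  1.2  6.6] t [-0.008  0.055 -0.124] ff 40.0 q7 0.12
[ 0.5958 -0.2396  0.1407] yaw 95.38 tiltz [ 0.0012 -0.    ] w 0.0537 f [-0.2  0.9  6.3] t [-0.014  0.024 -0.165] ff 40.0 q7 0.13
[ 0.5955 -0.2396  0.1408] yaw 96.51 tiltz [0.0005 0.    ] w 0.0533 f [-1.4  1.2  8.5] t [ 0.134  0.31  -0.241] ff 40.0 q7 0.15
[ 0.595  -0.2394  0.1407] yaw 97.64 tiltz [-0.0007  0.0005] w 0.0534 f [-2.7  1.8 10. ] t [ 0.269  0.667 -0.247] ff 40.0 q7 0.17
[ 0.5946 -0.2392  0.1407] yaw 98.73 tiltz [-0.0014  0.0009] w 0.0535 f [-3.8  1.5 11.2] t [ 0.367  1.002 -0.694] ff 40.0 q7 0.19
```

In the tool's units: -0.0006 m is -0.001, -0.0005 m is -0.0008, 0.04 rad is 0.0064.

```bash
python3 -m crank '[{"turn_vec":[0,0,0.0024],"aperture":0.04},{"xyz":[0,-0.0005,0],"turn_vec":[0,0,0.0048],"aperture":0.04},{"xyz":[0,-0.0008,-0.0005],"turn_vec":[0,0,0.0064],"aperture":0.04},{"xyz":[0,-0.0008,-0.001],"turn_vec":[0,0,0.0064],"aperture":0.04},{"xyz":[0,-0.0008,-0.001],"turn_vec":[0,0,0.0064],"aperture":0.04}]' 40; python3 st.py
```

```text
time: 11.25
tcp_pos: [0.595, -0.2394, 0.1414]
tool_rot: [0.666, 0.746, 0.0, 0.0]
ft_force: [-1.0, 0.7, 7.1]
grip_width: 0.0536
finger_force: 40.0
[ 0.595  -0.2394  0.1414] yaw 96.54 tiltz [0.0005 0.0001] w 0.0536 f [-1.   0.7  7.1] t [0.241 0.321 0.059] ff 40.0 q7 0.15
```

In the tool's units: -0.0015 m is -0.0025, -0.001 m is -0.0017.

```bash
python3 -m crank '[{"xyz":[0,0,-0.0008],"aperture":0.04},{"xyz":[0,0,-0.0017],"aperture":0.04},{"xyz":[0,0,-0.0025],"aperture":0.04},{"xyz":[0,0,-0.0025],"aperture":0.04}]' 40; python3 st.py
```

```text
time: 11.58
tcp_pos: [0.5948, -0.2395, 0.1416]
tool_rot: [0.666, 0.746, 0.0, -0.0]
ft_force: [0.6, 1.2, 2.0]
grip_width: 0.0535
finger_force: 40.0
[ 0.5948 -0.2395  0.1416] yaw 96.53 tiltz [0.0001 0.0006] w 0.0535 f [0.6 1.2 2. ] t [ 0.333 -0.312  0.015] ff 40.0 q7 0.15
```

In the tool's units: -0.001 m is -0.0017, -0.0005 m is -0.0008.

```bash
python3 -m crank '[{"xyz":[0,0,-0.0008],"aperture":0.04},{"xyz":[0,0,-0.0017],"aperture":0.04},{"xyz":[0,0,-0.0017],"aperture":0.04}]' 40 >/dev/null; python3 st.py
```

```text
[ 0.5937 -0.2403  0.1418] yaw 96.49 tiltz [-0.0021  0.    ] w 0.0534 f [-0.3 -0.3 -2.4] t [ 0.038 -0.094 -0.   ] ff 40.0 q7 0.15
```

In the tool's units: -0.0015 m is -0.0025, -0.001 m is -0.0017.

```bash
python3 -m crank '[{"xyz":[0,0,-0.0017],"aperture":0.04},{"xyz":[0,0,-0.0025],"aperture":0.04},{"xyz":[0,0,-0.0025],"aperture":0.04}]' 40 >/dev/null; python3 st.py
```

```text
[ 0.5943 -0.2402  0.1439] yaw 96.5 tiltz [-0.0006 -0.    ] w 0.0538 f [ 0.   0.5 -3.2] t [-0.016 -0.109  0.02 ] ff 40.0 q7 0.15
```

Free: the force is the weight only. Now lifting straight up.

In the tool's units: -0.09 m is -0.15, -0.075 m is -0.125.

```bash
python3 -m crank '[{"xyz":[0,0,-0.0033],"aperture":0.04},{"xyz":[0,0,-0.0067],"aperture":0.04},{"xyz":[0,0,-0.01],"aperture":0.04},{"xyz":[0,0,-0.0133],"aperture":0.04},{"xyz":[0,0,-0.0167],"aperture":0.04},{"xyz":[0,0,-0.0217],"aperture":0.04},{"xyz":[0,0,-0.0333],"aperture":0.04},{"xyz":[0,0,-0.0583],"aperture":0.04},{"xyz":[0,0,-0.0917],"aperture":0.04},{"xyz":[0,0,-0.125],"aperture":0.04},{"xyz":[0,0,-0.15],"aperture":0.04},{"xyz":[0,0,-0.15],"aperture":0.04}]' 40 >/dev/null; python3 st.py
```

```text
[ 0.5967 -0.2404  0.2383] yaw 96.5 tiltz [ 0.0061 -0.0021] w 0.0534 f [ 1.2 -0.2 -1.9] t [-0.065 -0.121  0.007] ff 40.0 q7 0.2
```

In the tool's units: 0.23 m is 0.3833, 0.205 m is 0.3417.

```bash
python3 -m crank '[{"xyz":[0.0167,0.0025,0],"aperture":0.04},{"xyz":[0.05,0.0075,0],"aperture":0.04},{"xyz":[0.0917,0.0133,0],"aperture":0.04},{"xyz":[0.1333,0.02,0],"aperture":0.04},{"xyz":[0.175,0.0262,0],"aperture":0.04},{"xyz":[0.2167,0.0323,0],"aperture":0.04},{"xyz":[0.2583,0.0387,0],"aperture":0.04},{"xyz":[0.3,0.045,0],"aperture":0.04},{"xyz":[0.3417,0.0512,0],"aperture":0.04},{"xyz":[0.3833,0.0573,0],"aperture":0.04}]' 40 >/dev/null; python3 -m crank '[{"xyz":[0.0417,0.0062,0],"aperture":0.04},{"xyz":[0.0833,0.0125,0],"aperture":0.04},{"xyz":[0.125,0.0187,0],"aperture":0.04},{"xyz":[0.1667,0.025,0],"aperture":0.04},{"xyz":[0.2083,0.0312,0],"aperture":0.04},{"xyz":[0.25,0.0373,0],"aperture":0.04},{"xyz":[0.2917,0.0437,0],"aperture":0.04},{"xyz":[0.3333,0.05,0],"aperture":0.04},{"xyz":[0.3667,0.0548,0],"aperture":0.04},{"xyz":[0.3867,0.0578,0],"aperture":0.04},{"xyz":[0.3933,0.0588,0],"aperture":0.04},{"xyz":[0.3933,0.0588,0],"aperture":0.04}]' 40;python3 -m crank '[{"aperture":0.04},{"aperture":0.04}]' >/dev/null; python3 st.py
python3 - <<'E'
from h import *
W=None
im,d=vision.capture("top"); a=im[180:310,170:460]
im2,d2=vision.capture("scene"); b=im2[150:400,200:480]
cv2.imwrite("pics/held.png",np.vstack([cv2.resize(a,(580,260)),cv2.resize(b,(370,330)).copy() if 0 else cv2.copyMakeBorder(cv2.resize(b,(370,330)),0,0,0,210,0)]))
E
```

```text
time: 14.92
tcp_pos: [0.6102, 0.2317, 0.2332]
tool_rot: [0.665, 0.747, -0.001, -0.0]
ft_force: [-0.0, -1.0, -2.7]
grip_width: 0.0536
finger_force: 40.0
[0.6114 0.2287 0.2337] yaw 96.38 tiltz [-0.0003 -0.0016] w 0.0534 f [-0.1  0.1 -2.6] t [-0.062 -0.093  0.001] ff 40.0 q7 -0.58
```

View pics/held.png

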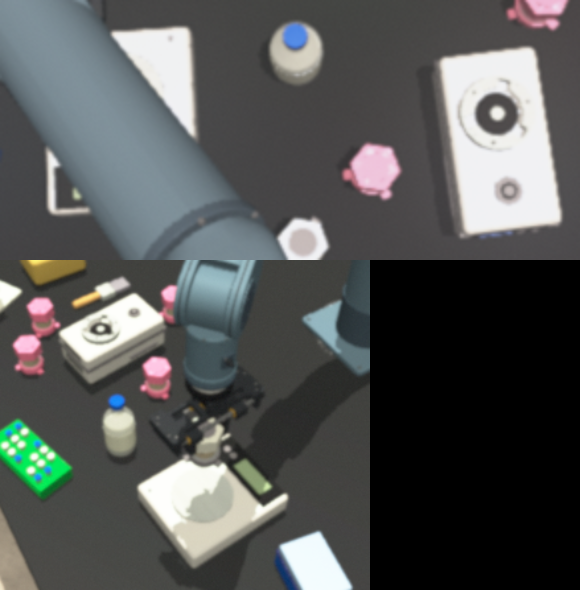

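The picture shows the chamber held upright over the pan (held.png about 205,445), the mill's ring empty (495,113), and the bystanders unmoved. Next I descend.

In the tool's units: 0.119 m is 0.1983, 0.117 m is 0.195.

```bash
python3 -m crank '[{"xyz":[0.0017,0,0.0167],"aperture":0.04},{"xyz":[0.0037,0,0.05],"aperture":0.04},{"xyz":[0.0037,0,0.0917],"aperture":0.04},{"xyz":[0.0037,0,0.1333],"aperture":0.04},{"xyz":[0.0037,0,0.1667],"aperture":0.04},{"xyz":[0.0037,0,0.1867],"aperture":0.04},{"xyz":[0.0037,0,0.195],"aperture":0.04},{"xyz":[0.0037,0,0.1983],"aperture":0.04},{"xyz":[0.0037,0,0.1983],"aperture":0.04},{"xyz":[0.0037,0,0.1983],"aperture":0.04}]' 40 >/dev/null; python3 st.py
```

```text
[0.6116 0.2335 0.1164] yaw 96.5 tiltz [0.0019 0.0009] w 0.0537 f [-0.2  0.5 -2.3] t [-0.053 -0.09   0.013] ff 40.0 q7 -0.64
```

```bash
cat > cz.py <<'E'
import sys
exec(open("st.py").read())
sys.exit(int(s['ft_force'][2]>1.0))
E
python3 -m crank '[{"xyz":[-0.0017,0,0.0033],"aperture":0.04},{"xyz":[-0.0033,0,0.0067],"aperture":0.04},{"xyz":[-0.0033,0,0.0083],"aperture":0.04},{"xyz":[-0.0033,0,0.0083],"aperture":0.04}]' 40 >/dev/null; python3 cz.py &&
python3 -m crank '[{"xyz":[0,0,0.0008],"aperture":0.04},{"xyz":[0,0,0.0017],"aperture":0.04},{"xyz":[0,0,0.0017],"aperture":0.04}]' >/dev/null && python3 cz.py &&
python3 -m crank '[{"xyz":[0,0,0.0008],"aperture":0.04},{"xyz":[0,0,0.0017],"aperture":0.04},{"xyz":[0,0,0.0017],"aperture":0.04}]' >/dev/null && python3 cz.py &&
python3 -m crank '[{"xyz":[0,0,0.0005],"aperture":0.04},{"xyz":[0,0,0.001],"aperture":0.04},{"xyz":[0,0,0.001],"aperture":0.04}]' >/dev/null && python3 cz.py &&
python3 -m crank '[{"xyz":[0,0,0.0005],"aperture":0.04},{"xyz":[0,0,0.001],"aperture":0.04},{"xyz":[0,0,0.001],"aperture":0.04}]' >/dev/null && python3 cz.py &&
python3 -m crank '[{"xyz":[0,0,0.0005],"aperture":0.04},{"xyz":[0,0,0.001],"aperture":0.04},{"xyz":[0,0,0.001],"aperture":0.04}]' >/dev/null && python3 cz.py &&
python3 -m crank '[{"xyz":[0,0,0.0005],"aperture":0.04},{"xyz":[0,0,0.001],"aperture":0.04},{"xyz":[0,0,0.001],"aperture":0.04}]' >/dev/null && python3 cz.py
```

```text
[0.611  0.2307 0.11  ] yaw 96.49 tiltz [-0.0001 -0.0003] w 0.0542 f [ 0.5 -0.2 -2.8] t [-0.046 -0.116 -0.056] ff 40.0 q7 -0.64
[0.611  0.2311 0.109 ] yaw 96.51 tiltz [-0.0001 -0.    ] w 0.0535 f [-0.   0.  -2.8] t [ 0.015 -0.058  0.015] ff 40.0 q7 -0.64
[0.611  0.2311 0.108 ] yaw 96.51 tiltz [-0.0001 -0.0001] w 0.0539 f [ 1.  -0.9 -2.7] t [-0.021 -0.138 -0.03 ] ff 40.0 q7 -0.64
[0.611  0.2311 0.1074] yaw 96.51 tiltz [-0.0001  0.    ] w 0.0537 f [-0.4  0.4 -2.3] t [-0.057 -0.102 -0.037] ff 40.0 q7 -0.64
[0.611  0.2311 0.1074] yaw 96.51 tiltz [ 0.0001 -0.0001] w 0.0534 f [-3.9 -1.6  2.9] t [-0.236  0.307 -0.023] ff 40.0 q7 -0.64
```

Contact came at exactly the expected height. Now I release.

In the tool's units: -0.0003 m is -0.0005.

```bash
python3 -m crank '[{"xyz":[0,0,-0.0005],"aperture":0.052},{"xyz":[0,0,-0.0005],"aperture":0.052}]' 8 >/dev/null; python3 st.py; python3 -m crank '[{"aperture":0.056},{"aperture":0.062},{"aperture":0.07},{"aperture":0.08},{"aperture":0.088},{"aperture":0.088},{"aperture":0.088},{"aperture":0.088}]' 8 >/dev/null; python3 st.py
```

```text
[0.611  0.2311 0.1074] yaw 96.51 tiltz [0.0001 0.0001] w 0.0538 f [-2.2 -0.4  1.3] t [-0.19   0.232 -0.012] ff 8.0 q7 -0.64
[0.611  0.2311 0.1072] yaw 96.51 tiltz [0. 0.] w 0.088 f [-0.1  1.5 -0.2] t [-0.076 -0.065  0.023] ff 0.0 q7 -0.64
```

In the tool's units: -0.15 m is -0.25, -0.13 m is -0.2167.

```bash
python3 -m crank '[{"xyz":[0,0,-0.0083],"aperture":0.088},{"xyz":[0,0,-0.025],"aperture":0.088},{"xyz":[0,0,-0.0583],"aperture":0.088},{"xyz":[0,0,-0.1],"aperture":0.088},{"xyz":[0,0,-0.15],"aperture":0.088},{"xyz":[0,0,-0.2167],"aperture":0.088},{"xyz":[0,-0.05,-0.25],"aperture":0.088},{"xyz":[0,-0.1167,-0.25],"aperture":0.088},{"xyz":[0,-0.1833,-0.25],"aperture":0.088},{"xyz":[0,-0.25,-0.25],"aperture":0.088},{"xyz":[0,-0.25,-0.25],"aperture":0.088},{"xyz":[0,-0.25,-0.25],"aperture":0.088}]' 8
python3 - <<'E'
from h import *
o=[]
for c in ("top","scene"):
    im,d=vision.capture(c); W=pts(c,d); x,y,z=W[...,0],W[...,1],W[...,2]
    m=((x-.611)**2+(y-.231)**2<.06**2)&(z>.132)&(z<.15); w=W[m]
    if len(w): print(c,len(w),w.mean(0).round(4),cv2.minEnclosingCircle((w[:,:2]*1000).astype(np.float32)))
    o.append(cv2.resize(im,(400,300))); 
    for t in ("spare","gel_bottle","tip_box","brush"):
        q=spotter.trace(c,t)[:1]
        for k in q: print(t,np.round(np.array(k["box"])*[640,480,640,480]))
    if c=="scene": o.append(cv2.resize(im[260:400,290:430],(300,300)))
cv2.imwrite("pics/end.png",np.hstack(o)[:, :] if sum(i.shape[1] for i in o)<=800 else np.vstack([np.hstack(o[:2]),cv2.copyMakeBorder(o[2],0,0,0,500,0)]))
E
```

```text
time: 19.18
tcp_pos: [0.4604, 0.2138, 0.2582]
tool_rot: [0.665, 0.747, -0.0, 0.001]
ft_force: [0.9, 0.5, 0.2]
grip_width: 0.0881
finger_force: 0.0
top 421 [0.6105 0.2295 0.1406] ((609.6910400390625, 231.26229858398438), 30.459016799926758)
spare [308. 288. 336. 319.]
gel_bottle [305. 191. 334. 224.]
tip_box [111. 246. 151. 285.]
brush [486. 252. 504. 311.]
scene 400 [0.6124 0.2322 0.1397] ((611.0782470703125, 230.7139892578125), 31.561277389526367)
spare [349. 232. 371. 262.]
gel_bottle [280. 255. 304. 296.]
brush [256. 162. 301. 189.]
```

View pics/end.png

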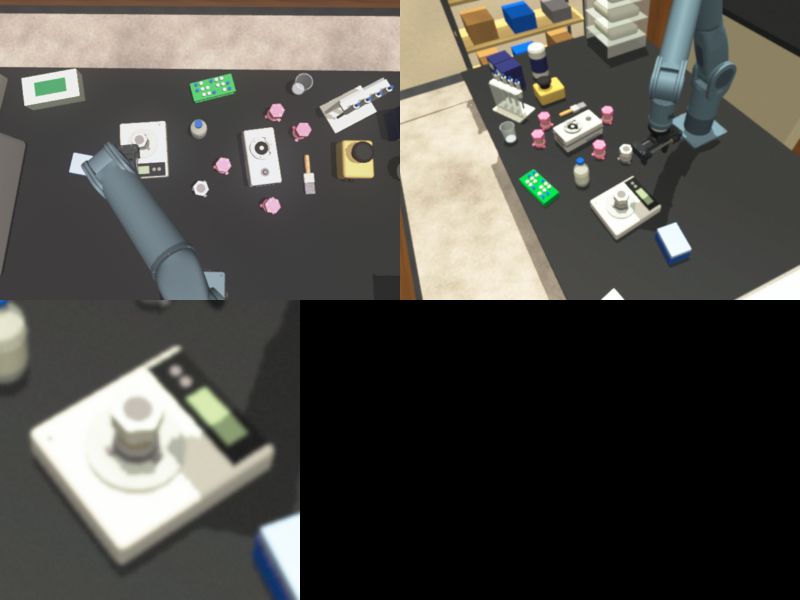

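The picture shows the chamber upright in the middle of the pan (inset 137,425), with its cap top at z 0.140 and centred within about 1–2 mm. The bystanders have not moved and the gripper is clear.

```bash
python3 -c "
from plant import hand_in
print(hand_in())"
```

```text
the job is handed in; nothing more can be done
None
```

I pressed the release button in, turned the chamber about 60° anticlockwise to its stop, eased it back 2° and lifted it off; it now stands upright in the middle of the balance pan, nothing else was moved, and the job is handed in.

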